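Pack the full powder jars and bolt the house-call chest

ROBOT

A 6-joint arm with a two-finger parallel gripper is mounted at the origin on the work surface. World frame = base frame: x ahead of the robot, y to its left, z up, the work surface at z = 0. Lengths are in mm, angles in rad, forces in N, time in s.
With the tool pointing down it reaches from about 300 to 775 mm from the base axis. Payload 14.6 kg.
Tool frame: the origin (TCP) lies on the front face of the gripper's body, between the roots of the fingers; the fingertips stand 97 mm ahead of it and the grasp point (between the pads) lies 78 mm ahead of it; z points along the fingers, y is the line along which they close (so a half turn about z gives the same grasp; the last joint's range is limited). The gripper opens to 94 mm and grips with 3 to 60 N. Pads are 16 mm wide; open, the fingers measure 119 mm over their backs; the gripper's body (75 mm by 177 mm) begins 78 mm behind the grasp point.
Start: joints at [-1.229, 0.3, 1.521, -0, 1.321, -0.067], TCP at [218.622, -504.673, 302.646] pointing down, gripper open.
Joint ranges: [-3.03, 3.03], [-0.79, 2.21], [0.23, 2.52], [-1.04, 4.18], [0, 3.07], [-2.55, 2.55]. Speed limits (rad/s): [2.22, 2.22, 2.57, 3.14, 3.14, 3.14].

INTERFACE

Orientations are given as [roll, pitch, yaw] about the fixed x, y, z axes, in that order (R = Rz(yaw) Ry(pitch) Rx(roll)).
In Python, from cell import * gives the robot as it stands.
- The arm moves only by the tool carry_out, never from a script. Its arguments are lists of equal length, an entry for each row: "slide": the shift along the world's x, y, z scaled (see below), a list of three; "dr": the turn, a rotation vector about the world's x, y, z scaled (see below), a list of three; "gripper": the opening in per cent of the stroke, from 0 (shut) to 100 (fully open). A call has 1 to 10 rows; each row is the pose to reach, as a shift and turn from the pose commanded when the call began, turning the shorter way round; what a row does not reach only later rows make up. The controller multiplies each number of a shift by 0.25 m and each number of a turn by 360 degrees. A row lasts 1/12 s, in which the tool goes at most 41.7 mm and 7.16 degrees, less where a joint would pass 70% of its speed; a pose out of reach is approached as far as the arm can. A call with a number of a shift or a turn outside -1 to 1 is refused whole. A call with a gripper value outside its range is refused whole. The fingers move at their own pace and stop on an object; "newtons" is the grip in N (left out, the last holds). Time passes only in rows, so rows that repeat a pose let the fingers close. It gives the time, the measured TCP pose, the force, the opening and the grip force at its end, in the units of the state.
- read_state(): the state, without advancing time (a new reading comes with each control period).
- camera(name): name is "scene" or "side" or "wrist"; returns the picture (480x640x3 uint8, red, green, blue); there is no depth.
- camera_model(name): a dict with "vfov" (degrees; the focal length in pixels is half the picture's height over the tangent of half this angle, whatever the lens; pixels are square), "cx", "cy" (the principal point, pixels), "k1" (the pictures are not rectified: a ray, as slopes to the right and down, at radius r is drawn at 1 + k1 r^2 times it, then the intrinsics apply), "R" (3x3) and "t" (3): a world point X has camera coordinates R X + t. Camera axes: x right, y down, z forward; pixel columns grow to the right and rows downward; lengths in mm; the calibration is good to about 2 mm. A picture is of the moment at which its call begins: read the wrist's pose just before it. camera_model takes no time and is no camera call; for the wrist camera it gives the pose at the moment of the call.
- sign_off(): hands the job in; it is judged then, once.
The state is a dict: "clock": time; "joints": joint angles; "qd": joint speeds; "effort": joint torques, N m; "eef_pos": TCP position; "eef_rot": TCP orientation; "wrist_force": force on the tool from outside, world axes, zero at the start; "moment": the same for the moment, N m; "finger_gap": finger opening in mm; "finger_force": force on a finger pad.
Only numpy, scipy, OpenCV 4.12 (cv2) and the standard library are available. Lean on these libraries where they do the work, as an engineer would, in place of code of your own. Each camera call takes 0.05 s, during which the arm holds its last target. There are 200 camera calls.

TASK

Pack the house-call chest: of the four plaster jars with green lids some are full and some empty, so tell them apart by their weight, and stand the full ones in the chest's open drawer and the empties in the blue tray, upright and set down rather than dropped. With the full jars in, push the drawer fully shut, and only then slide its bolt all the way across into the keeper. Leave the other things on the counter as they are.

Things in the scene. Friction and masses are not known exactly. Their poses are not given: they have to be found in the camera images.
- jar_1_center (a point): One of four look-alike jars of plaster powder, lid screwed on: white plastic with a pink band, green ribbed lid, 78 high, body 58 across, lid (the top 18) 54 across. Some are full (220 to 330 g), the others empty (36 to 57 g); nothing but the weight tells, and the number in the name does not. This point: its centre, on its axis 39 above its underside.
- jar_2_center (a point): One of four look-alike jars of plaster powder, lid screwed on: white plastic with a pink band, green ribbed lid, 78 high, body 58 across, lid (the top 18) 54 across. Some are full (220 to 330 g), the others empty (36 to 57 g); nothing but the weight tells, and the number in the name does not. This point: its centre, on its axis 39 above its underside.
- jar_3_center (a point): One of four look-alike jars of plaster powder, lid screwed on: white plastic with a pink band, green ribbed lid, 78 high, body 58 across, lid (the top 18) 54 across. Some are full (220 to 330 g), the others empty (36 to 57 g); nothing but the weight tells, and the number in the name does not. This point: its centre, on its axis 39 above its underside.
- jar_4_center (a point): One of four look-alike jars of plaster powder, lid screwed on: white plastic with a pink band, green ribbed lid, 78 high, body 58 across, lid (the top 18) 54 across. Some are full (220 to 330 g), the others empty (36 to 57 g); nothing but the weight tells, and the number in the name does not. This point: its centre, on its axis 39 above its underside.
- tray_in (a point): Blue open tray for empties, fixed to the counter, 200 (x) x 140 (y) outside, walls 5 thick and 40 high, floor 5 thick. This point: centre of its inner floor; x along its length, z up.
- drawer (a joint): Drawer of the grey chest, m: 0 shut (its wooden front flush with the chest's front), grows as it slides out towards the robot, up to 0.18. Starts 0.135 to 0.165 out. Rubs with about 1.5 N and stays where it is left.
- drawer_in (a point): Centre of the inner floor of the drawer, moving with it; its +x points into the chest (the way the drawer shuts), +y to the keeper's side, z up. Floor 20 above the counter; inside 180 (x) x 218 (y); side and back walls 6 thick and reaching 50 above this floor. The chest is fixed, 290 wide, 240 deep, 128 high, with a low black carrying handle to 155 high whose bar lies 120 behind the chest's front; the opening above the drawer leaves 96 over this floor.
- drawer_front (a point): Middle of the outer face of the drawer's wooden front, 63 above the counter, moving with it; axes as drawer_in (+x into the chest). The front is 14 thick, 234 wide (y), from 14 to 112 above the counter. A pull bar stands out to 29 at y -95 to -25, 40 above the counter. The bolt's plate and straps stand out to 20 at y -4 to 112, from 74 to 106 above the counter. The face is bare at y -110 to -10 above 50 over the counter.
- bolt (a joint): Barrel bolt on the drawer's front, m: 0 drawn back, grows as it slides to +y of the drawer (towards the keeper), 0.034 at its stop, fully home. Starts 0 to 0.005. Rubs with about 1.5 N.
- bolt_knob (a point): Knob of the bolt: a steel stem 12 across standing out from the drawer's front, ending in a black ball 16 across. This point: on the stem's axis, 32 before the drawer's face, 90 above the counter; axes as drawer_in. The stem is free 20 to 40 before the face; the ball ends at 48. Guide straps, 20 deep and 18 high, lie 12 behind the knob's axis (y) when drawn back and 8 ahead of it when home.
- keeper_mouth (a point): Mouth of the keeper, a steel staple 18 long (y) on the chest's left post (+y side), on the bolt's line, 11 in front of the chest's face; axes as drawer_in. The staple stands out to 22. With the drawer shut and the bolt fully back, the rod's tip is 14 short of it; fully home, it is 20 past it.
- pump_bottle: Bystander: white pump bottle with a blue band and blue pump, 52 across, 158 high, loose (350 g). Origin: centre of its underside.
- steel_cup: Bystander: open steel cup, 64 across, 55 high, loose (200 g). Origin: centre of its underside.
- mixing_bowl: Bystander: green mixing bowl, 116 across its rim, 58 high, loose. Origin: centre of its underside.
- tape_roll: Bystander: roll of tan tape lying flat, 84 across, 20 high, loose. Origin: centre of its underside.
There are look-alikes about, which are no part of the job. What is shaped like the part that bears jar_3_center but brown is not meant.

How it is judged:
By the outcome, as a careful person would: the job done as asked, in the order asked, and still so for the second after the job is handed in, with the robot touching nothing.
It also fails if it takes over 72 s, if anything falls off the work surface, if the arm or the gripper's body presses on something with over 40 N, if the wrist force passes 120 N, or if a joint passes its speed limit or range.

## Working session

There is one attempt and no reset: what is moved stays moved. The work goes in short steps, Python scripts to look and compute and a tool call to move; the robot and the scene stay as the last step left them, time stands still between calls to the robot, and variables do not carry over. Pictures are saved under pics/ and viewed, at most 10 in all, crops included, and the job is handed in when it is done.

Besides the shell and the picture viewer there is one more tool, called after "Emit:" by a JSON object that holds its "api" and its "payload", one argument or row to a line. carry_out: Moves the arm, as the interface text tells. Its arguments: {"type":"object","properties":{"slide":{"type":"array","items":{"type":"array","items":{"type":"number","minimum":-1,"maximum":1}}},"dr":{"type":"array","items":{"type":"array","items":{"type":"number","minimum":-1,"maximum":1}}},"gripper":{"type":"array","items":{"type":"number"}},"newtons":{"type":"number"}},"required":["slide","dr","gripper"]}

```bash
mkdir -p pics; ls; cat > h.py <<'E'
from cell import *
import numpy as np, cv2, json
def snap(n,f):
    m=camera_model(n); im=camera(n); cv2.imwrite('pics/'+f+'.png',im[:,:,::-1]); return im,m
def ray(m,u,v):
    f=240/np.tan(np.radians(m['vfov'])/2)
    d=np.array([(u-m['cx'])/f,(v-m['cy'])/f]); p=d.copy()
    for _ in range(30): p=d/(1+m['k1']*(p@p))
    R=np.array(m['R']);t=np.array(m['t'])
    return -R.T@t, R.T@np.array([p[0],p[1],1])
def atz(m,u,v,z):
    o,d=ray(m,u,v); return o+d*(z-o[2])/d[2]
def proj(m,X):
    f=240/np.tan(np.radians(m['vfov'])/2)
    c=np.array(m['R'])@np.array(X)+np.array(m['t']); p=c[:2]/c[2]; p=p*(1+m['k1']*(p@p))
    return p*f+[m['cx'],m['cy']]
E
python3 - <<'E'
from h import *
for n in ['scene','side']:
    im,m=snap(n,n+'0'); print(n,m)
print(read_state())
E
```

```text
pics
scene {'vfov': 46.83099729731681, 'cx': 325.9293147256777, 'cy': 238.68816399681097, 'k1': -0.08425800955171092, 'R': array([[-0.37805354,  0.92575939,  0.00671342],
       [ 0.77396883,  0.32002902, -0.54640065],
       [-0.50798403, -0.20137272, -0.83749702]]), 't': array([ 181.84828662, -387.01230175, 1441.82588502])}
side {'vfov': 45.67446211905281, 'cx': 327.68912603382216, 'cy': 232.5400534045944, 'k1': -0.1797583508138266, 'R': array([[ 0.9995554 , -0.02864969,  0.00825779],
       [-0.01682677, -0.77067371, -0.63700777],
       [ 0.02461414,  0.63658561, -0.77081315]]), 't': array([-549.02064532,   79.86039248, 1453.49147578])}
{'clock': 0.1, 'joints': array([-1.22861292e+00,  3.00417230e-01,  1.52149280e+00, -1.38266956e-05,
        1.32067888e+00, -6.66168652e-02]), 'qd': array([ 0.00146334, -0.00127512, -0.0027413 , -0.00143063,  0.00133876,
        0.00104538]), 'effort': array([ 1.60557080e-03, -5.32649982e+01, -3.53286660e+01,  7.09466077e-02,
        2.35075015e-02, -6.89853550e-05]), 'eef_pos': array([ 218.57510403, -504.5687635 ,  302.15317055]), 'eef_rot': array([-3.14059771e+00, -5.29551474e-05,  4.08803671e-01]), 'wrist_force': array([ 0.71853112, -0.45889372, -0.35179635]), 'moment': array([-0.00767636, -0.00514667,  0.02435585]), 'finger_force': 0.0, 'finger_gap': 93.93657561414112}
```

View pics/scene0.png

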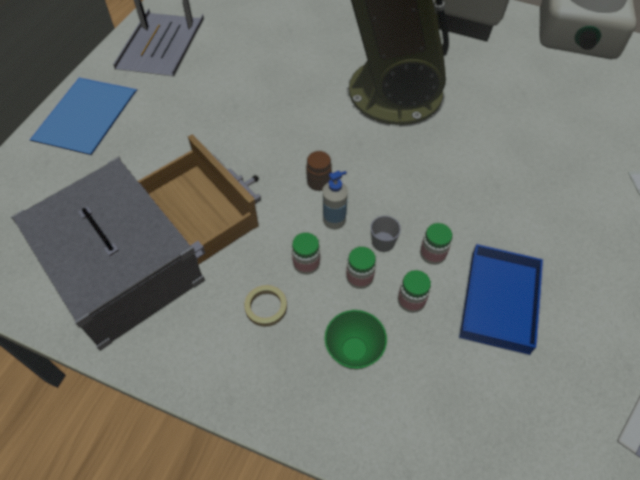

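View pics/side0.png

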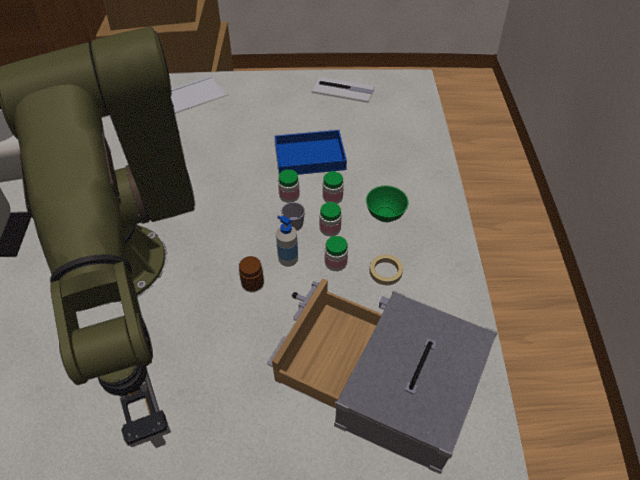

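The scene view shows four green-lidded jars at about (306,243), (362,260), (438,234) and (416,283). The brown look-alike is at (318,165) and the pump bottle at (335,200). The cup is at (385,233), the bowl at (356,338), the tape at (266,305) and the tray at (503,298). The open drawer is at (195,205), with the bolt knob near (256,178). The side view agrees: lids at (337,243), (330,211), (289,177) and (333,180), brown jar at (251,272). I'll take enlarged crops for accurate pixels.

```bash
python3 - <<'E'
import cv2
a=cv2.imread('pics/scene0.png')[125:355,145:455]; cv2.imwrite('pics/sc.png',cv2.resize(a,None,fx=2.58,fy=2.58,interpolation=cv2.INTER_CUBIC))
a=cv2.imread('pics/side0.png')[165:465,235:500]; cv2.imwrite('pics/sd.png',cv2.resize(a,None,fx=2,fy=2,interpolation=cv2.INTER_CUBIC))
E
```

```text
(no output)
```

View pics/sc.png

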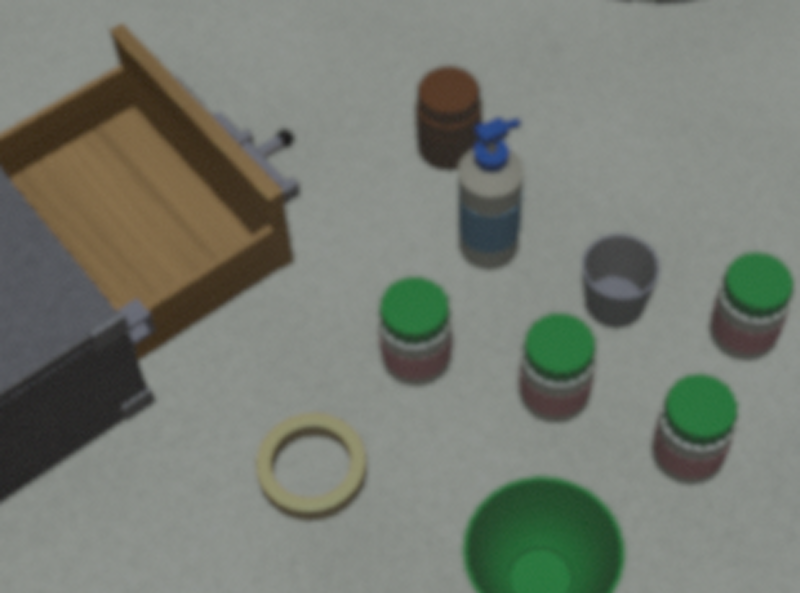

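View pics/sd.png

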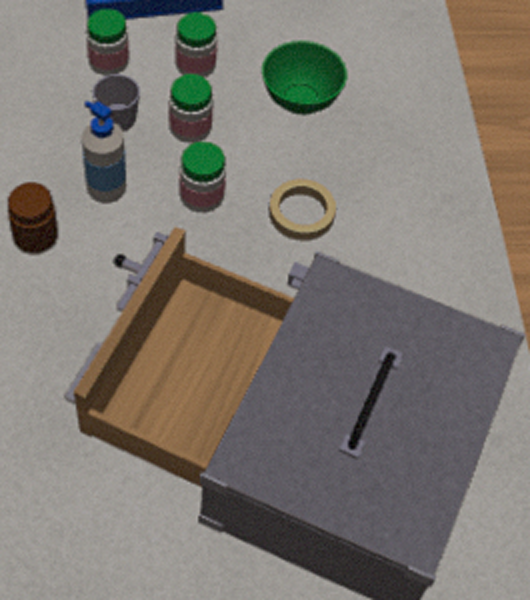

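The crops confirm the four green-lidded jars (scene crop A (415,306), B (559,343), C (758,282), D (700,407)); the brown one at (448,90) is the decoy. Both crops also show the knob ball (scene (285,138), side (119,261)) and the chest top corners. Next I triangulate.

```bash
cat >> h.py <<'E'
def tri(*obs):
    A=np.zeros((3,3));b=np.zeros(3);rs=[]
    for m,p in obs:
        o,d=ray(m,*p); d=d/np.linalg.norm(d); P=np.eye(3)-np.outer(d,d); A+=P;b+=P@o; rs.append((o,P))
    X=np.linalg.solve(A,b); return X,[np.linalg.norm(P@(X-o)) for o,P in rs]
E
python3 - <<'E'
from h import *
np.set_printoptions(precision=1,suppress=True)
ms,md=camera_model('scene'),camera_model('side')
S=lambda u,v:((u+.5)/2.58-.5+145,(v+.5)/2.58-.5+125)
D=lambda u,v:((u+.5)/2-.5+235,(v+.5)/2-.5+165)
sc=dict(A=(415,306),B=(559,343),C=(758,282),D=(700,407),brown=(448,90),ball=(285,138),cup=(620,265),bottop=(491,150))
sd=dict(A=(204,160),B=(191,91),C=(107,26),D=(196,28),brown=(30,202),ball=(119,261),cup=(115,94),bottop=(102,124))
for k in sc: print(k,tri((ms,S(*sc[k])),(md,D(*sd[k]))), atz(ms,*S(*sc[k]),78),atz(md,*D(*sd[k]),78))
for p in [(320,255),(522,335),(432,578),(207,476)]: print('chest',p,atz(md,*D(*p),128))
for p in [(175,230),(78,392)]: print('front side',p,atz(md,*D(*p),112))
for p in [(120,27),(278,193)]: print('front scene',p,atz(ms,*S(*p),112))
for p in [(477,247),(543,256),(531,350),(461,337)]: print('tray',atz(ms,*p,40))
for p in [(119,159),(200,262),(85,330),(14,218)]: print('chest sc',atz(ms,*p,128))
E
```

```text
A (array([569.6,  -8.9,  75.1]), [np.float64(1.3811457468002784), np.float64(1.3811457468001713)]) [569.9  -7.5  78. ] [570.5 -12.2  78. ]
B (array([557.8, 104.6,  75.2]), [np.float64(0.5467919799406028), np.float64(0.5467919799406471)]) [558.9 105.3  78. ] [558.2 101.7  78. ]
C (array([446.5, 228.3,  73.6]), [np.float64(1.169095772951087), np.float64(1.1690957729510825)]) [448.4 228.9  78. ] [447.7 222.8  78. ]
D (array([568.8, 219.6,  74.6]), [np.float64(0.10186196322845406), np.float64(0.10186196322839818)]) [570.9 219.7  78. ] [568.6 216.3  78. ]
brown (array([359.1, -69. ,  75.4]), [np.float64(0.9473093419286875), np.float64(0.9473093419287971)]) [360.1 -67.8  78. ] [360.2 -71.7  78. ]
ball (array([ 468.1, -166.3,   90.5]), [np.float64(0.33862883563775953), np.float64(0.33862883563785856)]) [ 459.7 -172.1   78. ] [ 467.3 -157.8   78. ]
cup (array([458.3, 121.1,  53.4]), [np.float64(0.7160733712802455), np.float64(0.7160733712803182)]) [474.3 124.7  78. ] [460.1  98.6  78. ]
bottop (array([447.1,   4.3, 130.7]), [np.float64(0.5878271837726917), np.float64(0.5878271837727173)]) [406.6 -10.2  78. ] [444.2  48.4  78. ]
chest (320, 255) [ 690.9 -188.2  128. ]
chest (522, 335) [ 898.  -297.5  128. ]
chest (432, 578) [ 761.7 -553.6  128. ]
chest (207, 476) [ 556.  -442.6  128. ]
front side (175, 230) [ 532.  -139.6  112. ]
front side (78, 392) [ 427.4 -340.9  112. ]
front scene (120, 27) [ 427.9 -339.9  112. ]
front scene (278, 193) [ 534.8 -137.3  112. ]
tray [421.8 310.8  40. ]
tray [390.8 443.4  40. ]
tray [604.2 459.6  40. ]
tray [627.7 331.   40. ]
chest sc [ 556.1 -436.5  128. ]
chest sc [ 709.6 -155.5  128. ]
chest sc [ 905.  -272.9  128. ]
chest sc [ 764.  -546.6  128. ]
```

Emit:
{"api": "carry_out", "payload": {
  "slide": [
    [0.2,0.25,0.1],
    [0.35,0.4,0.15],
    [0.5,0.5,0.2],
    [0.6,0.65,0.2],
    [0.7,0.8,0.2],
    [0.75,0.92,0.2],
    [0.75,0.92,0.2],
    [0.75,0.92,0.2],
    [0.75,0.92,0.2]
  ],
  "dr": [
    [0,0,-0.02],
    [0,0,-0.04],
    [0,0,-0.06],
    [0,0,-0.08],
    [0,0,-0.1],
    [0,0,-0.12],
    [0,0,-0.14],
    [0,0,-0.143],
    [0,0,-0.143]
  ],
  "gripper": [100,100,100,100,100,100,100,100,100]
}}

```text
clock: 0.85
eef_pos: [408.5, -270.6, 353.1]
eef_rot: [-3.141, -0.001, -0.495]
wrist_force: [0.6, 0.4, 0.1]
finger_gap: 94.2
finger_force: 0.0
```

```bash
python3 - <<'E'
from h import *
s=read_state(); print(s['eef_pos'],s['eef_rot'],s['joints'],s['qd'].max())
im,m=snap('wrist','w1'); print(m); json.dump({k:np.asarray(v).tolist() for k,v in m.items()},open('w1.json','w'))
E
```

```text
[ 408.50166795 -270.61247008  353.08303751] [-3.14074651e+00 -6.21523064e-04 -4.94956862e-01] [-6.60173901e-01  1.28231172e-01  1.61113661e+00  9.50384358e-04
  1.40175105e+00  1.40541935e+00] 0.01561334227767099
{'vfov': 66.39437506268332, 'cx': 322.0155550205517, 'cy': 236.0576534383839, 'k1': -0.010126016521965804, 'R': array([[-4.75465470e-01, -8.79734174e-01, -6.08608265e-04],
       [-8.49416519e-01,  4.58899568e-01,  2.60581587e-01],
       [-2.28963237e-01,  1.24414509e-01, -9.65451638e-01]]), 't': array([-42.85792002, 430.93909128, 567.71272486])}
```

View pics/w1.png

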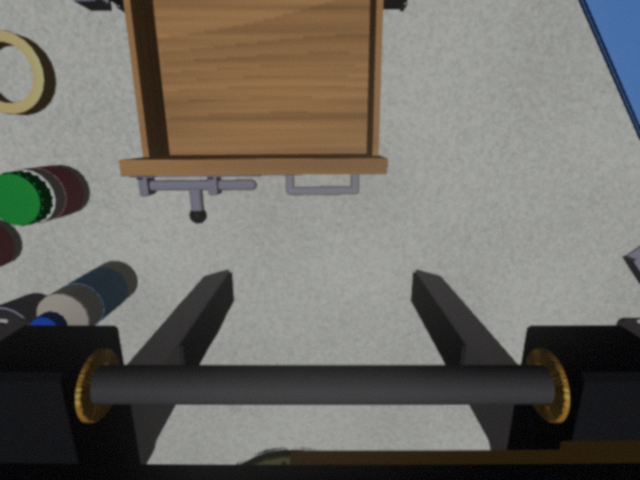

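The wrist view shows the front's outer top edge running (121,175)–(387,172) and the knob ball at (198,215). The drawer's inner front edge is at (165,157)–(368,157). Jar A is at the left.

```bash
python3 - <<'E'
from h import *
np.set_printoptions(precision=1,suppress=True)
m=json.load(open('w1.json'))
o,_=ray(m,300,200); print('cam',o)
a,b=atz(m,121,175,112),atz(m,387,172,112); i1,i2=atz(m,121,160,112),atz(m,386,157,112)
print(a,b,np.linalg.norm(a-b),np.degrees(np.arctan2(*(a-b)[:2])), i1,i2)
print('lid A',atz(m,20,199,78))
ball=atz(m,198,215,90); stem=atz(m,197,192,90)
th=np.arctan2(*(a-b)[:2]); X=np.array([np.cos(th),-np.sin(th),0]);Y=np.array([np.sin(th),np.cos(th),0])
c=(a+b)/2
for n,p in dict(ball=ball,stem=stem,ci=(i1+i2)/2,chFL=np.array([690.9,-188.2,0]),chFR=np.array([556,-441,0])).items(): print(n,p,(p-c)@X,(p-c)@Y)
E
```

```text
cam [ 475.7 -306.1  435.8]
[ 531.6 -135.5  112. ] [ 422.9 -341.9  112. ] 233.29214459509274 27.783693935182903 [ 542.1 -143.2  112. ] [ 434.9 -346.7  112. ]
lid A [566.5 -14.8  78. ]
ball [ 468.9 -166.5   90. ] -41.061634915730764 59.990493243566576
stem [ 488.  -177.9   90. ] -18.850595205833866 58.75779063335612
ci [ 488.5 -245.   112. ] 12.879148500831032 -0.3245166638003685
chFL [ 690.9 -188.2    0. ] 165.4918530006615 144.24644926371838
chFR [ 556 -441    0] 163.9828751424434 -142.2907612095872
```

Emit:
{"api": "carry_out", "payload": {
  "slide": [
    [0.1,0.15,-0.04],
    [0.2,0.3,-0.08],
    [0.3,0.45,-0.15],
    [0.4,0.6,-0.22],
    [0.5,0.75,-0.3],
    [0.6,0.9,-0.4],
    [0.6,0.9,-0.4],
    [0.6,0.9,-0.4]
  ],
  "dr": [
    [0,0,0],
    [0,0,0],
    [0,0,0],
    [0,0,0],
    [0,0,0],
    [0,0,0],
    [0,0,0],
    [0,0,0]
  ],
  "gripper": [100,100,100,100,100,100,100,100],
  "newtons": 15
}}

```text
clock: 1.57
eef_pos: [557.0, -46.4, 248.4]
eef_rot: [3.14, 0.005, -0.485]
wrist_force: [-0.9, 0.2, -0.7]
finger_gap: 94.0
finger_force: 0.0
```

Emit:
{"api": "carry_out", "payload": {
  "slide": [
    [0.05,0.14,-0.1],
    [0.05,0.14,-0.25],
    [0.05,0.14,-0.4],
    [0.05,0.14,-0.5],
    [0.05,0.14,-0.51],
    [0.05,0.14,-0.51]
  ],
  "dr": [
    [0,0,0],
    [0,0,0],
    [0,0,0],
    [0,0,0],
    [0,0,0],
    [0,0,0]
  ],
  "gripper": [100,100,100,100,100,100]
}}

```text
clock: 2.07
eef_pos: [568.2, -15.8, 124.5]
eef_rot: [3.141, 0.002, -0.49]
wrist_force: [0.1, 0.1, 0.4]
finger_gap: 94.1
finger_force: 0.0
```

```bash
python3 - <<'E'
from h import *
s=read_state();print(s['eef_pos'],s['qd']); im,m=snap('side','s2');s=read_state();print(s['eef_pos'],s['qd'],s['clock'])
cv2.imwrite('pics/s2c.png',cv2.resize(im[150:330,220:460,::-1],None,fx=2.5,fy=2.5))
E
```

```text
[568.23215114 -15.80081144 124.48705275] [ 0.00481204 -0.05225504 -0.036536    0.00170529  0.01844411  0.01224707]
[568.98381779 -15.67752238 126.16600336] [ 0.00399938 -0.03349694 -0.01640253  0.00166083  0.00077229  0.00945285] 2.1167
```

View pics/s2c.png

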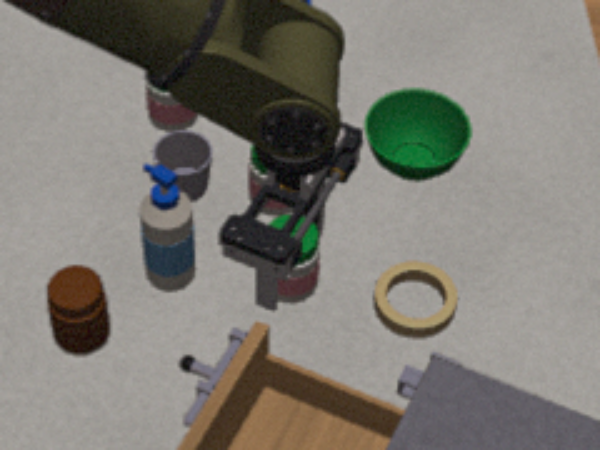

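Gripper straddles jar A (crop centre (290,240)). Closing, then lifting to weigh.

Emit:
{"api": "carry_out", "payload": {
  "slide": [
    [0,0.01,-0.02],
    [0,0.01,-0.02],
    [0,0.01,-0.02],
    [0,0.01,-0.02],
    [0,0.01,-0.02],
    [0,0.01,0.08],
    [0,0.01,0.2],
    [0,0.01,0.3],
    [0,0.01,0.3],
    [0,0.01,0.3]
  ],
  "dr": [
    [0,0,0],
    [0,0,0],
    [0,0,0],
    [0,0,0],
    [0,0,0],
    [0,0,0],
    [0,0,0],
    [0,0,0],
    [0,0,0],
    [0,0,0]
  ],
  "gripper": [40,0,0,0,0,0,0,0,0,0],
  "newtons": 15
}}

```text
clock: 2.95
eef_pos: [568.7, -12.2, 200.8]
eef_rot: [-3.141, -0.002, -0.49]
wrist_force: [-0.2, -0.2, -3.4]
finger_gap: 57.5
finger_force: 15.0
```

Emit:
{"api": "carry_out", "payload": {
  "slide": [
    [0,0,0.1],
    [0,0,0.1],
    [0,0,0.1]
  ],
  "dr": [
    [0,0,0],
    [0,0,0],
    [0,0,0]
  ],
  "gripper": [0,0,0]
}}

```text
clock: 3.2
eef_pos: [568.6, -12.2, 224.2]
eef_rot: [3.142, 0.0, -0.49]
wrist_force: [0.5, 0.4, -3.5]
finger_gap: 57.8
finger_force: 15.0
```

```bash
python3 - <<'E'
from h import *
for i in range(6):
    s=read_state();print(s['clock'],s['eef_pos'],s['wrist_force'],s['finger_gap'],s['qd'].round(3)); camera('wrist')
E
```

```text
3.2 [568.57099742 -12.16913622 224.18690026] [ 0.4546866   0.42322469 -3.52694634] 57.7762434949964 [-0.001  0.022  0.024 -0.    -0.006 -0.   ]
3.25 [568.27944471 -12.13283836 223.43159304] [-0.18859407  0.21244908 -3.23899324] 57.69429544616133 [ 0.001  0.013  0.008 -0.001  0.004 -0.001]
3.3 [568.17044952 -12.13584382 223.18373053] [ 0.35260751  0.1058784  -2.67522641] 57.6204682113922 [ 0.002  0.003 -0.001 -0.001  0.006  0.   ]
3.35 [568.17281675 -12.1584039  223.25333847] [ 0.8756297  -0.68916715 -1.94742957] 57.643975925249784 [-0.    -0.001 -0.007  0.002  0.006  0.   ]
3.4 [568.25128551 -12.16548422 223.50865247] [ 0.74752007  0.00678283 -2.55321571] 57.56572024375728 [ 0.001 -0.005 -0.007 -0.001  0.004 -0.002]
3.45 [568.33227711 -12.16631435 223.80225724] [ 0.08084626 -0.71906998 -2.05493018] 57.29426298799735 [ 0.001 -0.006 -0.007  0.001  0.006  0.002]
```

Jar A weighs about 270 g, so it is full. Taking it to the drawer.

Emit:
{"api": "carry_out", "payload": {
  "slide": [
    [-0.01,-0.04,0.08],
    [-0.04,-0.18,0.1],
    [-0.07,-0.32,0.1],
    [-0.1,-0.46,0.1],
    [-0.13,-0.6,0.1],
    [-0.16,-0.74,0.1],
    [-0.19,-0.87,0.1],
    [-0.22,-1,0.1]
  ],
  "dr": [
    [0,0,0],
    [0,0,0],
    [0,0,0],
    [0,0,0],
    [0,0,0],
    [0,0,0],
    [0,0,0],
    [0,0,0]
  ],
  "gripper": [0,0,0,0,0,0,0,0]
}}

```text
clock: 4.17
eef_pos: [513.1, -263.6, 250.1]
eef_rot: [-3.141, -0.0, -0.49]
wrist_force: [1.3, 2.0, -1.1]
finger_gap: 57.8
finger_force: 15.0
```

Emit:
{"api": "carry_out", "payload": {
  "slide": [
    [-0.026,-0.12,0],
    [-0.026,-0.196,-0.02],
    [-0.026,-0.196,-0.12],
    [-0.026,-0.196,-0.24],
    [-0.026,-0.196,-0.34],
    [-0.026,-0.196,-0.38],
    [-0.026,-0.196,-0.4],
    [-0.026,-0.196,-0.4]
  ],
  "dr": [
    [0,0,0],
    [0,0,0],
    [0,0,0],
    [0,0,0],
    [0,0,0],
    [0,0,0],
    [0,0,0],
    [0,0,0]
  ],
  "gripper": [0,0,0,0,0,0,0,0]
}}

```text
clock: 4.83
eef_pos: [507.6, -311.7, 150.7]
eef_rot: [3.141, -0.002, -0.49]
wrist_force: [0.5, -2.1, 0.1]
finger_gap: 57.8
finger_force: 15.0
```

```bash
python3 - <<'E'
from h import *
s=read_state();print(s['clock'],s['eef_pos'],s['wrist_force'],s['qd'].round(3)); im,m=snap('wrist','w3');s=read_state();print(s['eef_pos'],s['wrist_force'])
E
```

```text
4.8333 [ 507.6088182  -311.70015244  150.67982148] [ 0.52568941 -2.06980258  0.12864332] [-0.001 -0.004  0.006 -0.002  0.009 -0.002]
[ 507.48643651 -311.61192402  150.69972748] [ 0.46178919 -1.80707883  1.33913119]
```

View pics/w3.png

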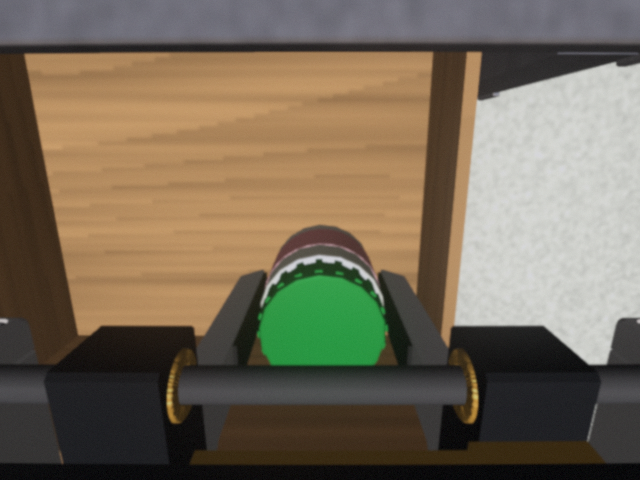

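```bash
python3 - <<'E'
from h import *
np.set_printoptions(precision=1,suppress=True)
m=camera_model('wrist')
F=np.array([477.3,-238.7,0]);X=np.array([.885,-.466,0]);Y=np.array([.466,.885,0])
P=lambda x,y,z:proj(m,F+x*X+y*Y+[0,0,z])
print('front junction',P(14,0,20),P(14,109,20),'R wall floor',P(100,-109,20),'lid',P(60,-50,98),P(60,-50,108),'chest edge',P(163,0,128))
for i in range(5):
    s=read_state();print(s['clock'],s['eef_pos'],s['wrist_force'],s['moment']); camera('wrist')
E
```

```text
front junction [245.8 333.4] [ 79.  333.9] R wall floor [422.3 201.3] lid [322.7 330.3] [322.8 343.5] chest edge [129.2  34. ]
4.8833 [ 507.5 -311.6  150.7] [ 0.5 -1.8  1.3] [-0.6 -0.   0. ]
4.9333 [ 507.4 -311.6  150.7] [-0.6 -2.2  1.9] [-0.5 -0.   0.1]
4.9833 [ 507.4 -311.5  150.7] [ 0.1 -2.8  2.1] [-0.6 -0.   0. ]
5.0333 [ 507.3 -311.5  150.7] [ 0.5 -4.8  2.4] [-0.6  0.   0. ]
5.0833 [ 507.3 -311.5  150.7] [-0.3 -3.1  3.9] [-0.7  0.1  0.1]
```

```bash
python3 - <<'E'
from h import *
m=camera_model('wrist'); im=cv2.imread('pics/w3.png')
F=np.array([477.3,-238.7,0]);X=np.array([.885,-.466,0]);Y=np.array([.466,.885,0])
for z in (88,98,108,118):
    C=F+60*X-50*Y+[0,0,z]
    print(z,[proj(m,C+27*d) for d in (Y,-Y,X)])
h=cv2.cvtColor(im,cv2.COLOR_BGR2HSV); g=cv2.inRange(h,(40,90,70),(85,255,255)); g[:250]=0;g[366:]=0
for r in (290,300,310,320,330,340,350): c=np.where(g[r])[0]; print(r,c.min(),c.max())
c=np.where(g[:,322])[0];print('top',c.min())
E
```

```text
88 [array([260.92329871, 318.49242517]), array([384.42258333, 317.82964187]), array([322.33937798, 259.58271978])]
98 [array([257.03812368, 330.08385427]), array([388.42927197, 329.38161657]), array([322.38030389, 267.80414207])]
108 [array([252.62449761, 343.25467283]), array([392.98110183, 342.50803678]), array([322.42712173, 277.20968586])]
118 [array([247.56722489, 358.34982936]), array([398.19694483, 357.55287259]), array([322.48120019, 288.07455183])]
290 277 372
300 265 375
310 263 384
320 259 384
330 258 388
340 260 385
350 261 382
top 269
```

The lid fits z=98, so jar A already stands on the drawer floor. It had slipped about 10 mm in the grip, so I'll grip harder next time. Releasing and rising.

Emit:
{"api": "carry_out", "payload": {
  "slide": [
    [0,0,0.004],
    [0,0,0.004],
    [0,0,0.004],
    [0,0,0.05],
    [0,0,0.2],
    [0,0,0.35],
    [0,0.1,0.4],
    [0.06,0.26,0.4],
    [0.1,0.42,0.4],
    [0.14,0.58,0.4]
  ],
  "dr": [
    [0,0,0],
    [0,0,0],
    [0,0,0],
    [0,0,0],
    [0,0,0],
    [0,0,0],
    [0,0,0],
    [0,0,0.02],
    [0,0,0.04],
    [0,0,0.06]
  ],
  "gripper": [75,75,75,75,75,75,100,100,100,100],
  "newtons": 30
}}

```text
clock: 5.97
eef_pos: [542.1, -164.8, 251.4]
eef_rot: [3.142, -0.001, -0.11]
wrist_force: [1.1, -0.6, 0.0]
finger_gap: 92.7
finger_force: 0.0
```

Emit:
{"api": "carry_out", "payload": {
  "slide": [
    [0.01,0.14,0],
    [0.02,0.28,0],
    [0.03,0.42,0],
    [0.04,0.56,0],
    [0.05,0.7,0],
    [0.064,0.84,0],
    [0.064,0.96,-0.02],
    [0.064,1,-0.1],
    [0.064,1,-0.15]
  ],
  "dr": [
    [0,0,0],
    [0,0,0],
    [0,0,0],
    [0,0,0],
    [0,0,0],
    [0,0,0],
    [0,0,0],
    [0,0,0],
    [0,0,0]
  ],
  "gripper": [100,100,100,100,100,100,100,100,100]
}}

```text
clock: 6.72
eef_pos: [557.7, 86.4, 212.4]
eef_rot: [-3.141, -0.0, -0.112]
wrist_force: [0.3, -0.8, -0.2]
finger_gap: 94.2
finger_force: 0.0
```

Emit:
{"api": "carry_out", "payload": {
  "slide": [
    [0,0.076,0],
    [0,0.076,-0.14],
    [0,0.076,-0.26],
    [0,0.076,-0.35],
    [0,0.076,-0.37],
    [0,0.076,-0.37],
    [0,0.076,-0.37]
  ],
  "dr": [
    [0,0,0],
    [0,0,0],
    [0,0,0],
    [0,0,0],
    [0,0,0],
    [0,0,0],
    [0,0,0]
  ],
  "gripper": [100,100,100,100,100,100,100]
}}

```text
clock: 7.3
eef_pos: [558.7, 102.7, 121.7]
eef_rot: [-3.141, -0.001, -0.115]
wrist_force: [0.1, 0.2, 0.6]
finger_gap: 93.9
finger_force: 0.0
```

Emit:
{"api": "carry_out", "payload": {
  "slide": [
    [0,0,0],
    [0,0,0],
    [0,0,0],
    [0,0,0],
    [0,0,0.03],
    [0,0,0.1],
    [0,0,0.18],
    [0,0,0.22],
    [0,0,0.22],
    [0,0,0.22]
  ],
  "dr": [
    [0,0,0],
    [0,0,0],
    [0,0,0],
    [0,0,0],
    [0,0,0],
    [0,0,0],
    [0,0,0],
    [0,0,0],
    [0,0,0],
    [0,0,0]
  ],
  "gripper": [40,0,0,0,0,0,0,0,0,0],
  "newtons": 30
}}

```text
clock: 8.13
eef_pos: [558.1, 102.7, 175.3]
eef_rot: [-3.141, -0.001, -0.115]
wrist_force: [-0.7, 0.7, -0.4]
finger_gap: 57.8
finger_force: 29.9
```

```bash
cat > wt.py <<'E'
from h import *
a=[]
for i in range(8):
    s=read_state();a.append(np.r_[s['eef_pos'],s['wrist_force'],s['finger_gap'],s['clock']]); im=camera('wrist')
np.set_printoptions(precision=2,suppress=True)
print(np.mean(a[2:],0),np.std(a[2:],0)[5])
# lid height: fit lid width seen
m=camera_model('wrist'); p=s['eef_pos']
h=cv2.cvtColor(im,cv2.COLOR_RGB2HSV); g=cv2.inRange(h,(40,90,70),(85,255,255)); g[:200]=0
w=max((np.ptp(np.where(g[r,220:420])[0]) if g[r,220:420].any() else 0) for r in range(250,366))
yw=s['eef_rot'][2]; Y=np.array([-np.sin(yw),np.cos(yw),0])
for dz in (35,40,45,50,55):
    print(dz, np.linalg.norm(proj(m,p+27*Y-[0,0,dz])-proj(m,p-27*Y-[0,0,dz])).round(1), end=' ')
print('seen',w)
E
python3 wt.py
```

```text
[557.8  102.62 174.25   0.08  -0.1   -0.85  57.55   8.36] 0.5566838300324772
35 148.0 40 142.9 45 138.1 50 133.6 55 129.4 seen 121
```

Jar B reads about 0.85 ± 0.25 N, so it is empty. I'll refine the tray pose before placing it.

```bash
python3 - <<'E'
from h import *
from scipy.optimize import least_squares
np.set_printoptions(precision=1,suppress=True)
obs=[]
for n in('scene','side'):
    m=camera_model(n); im=cv2.imread(f'pics/{n}0.png'); h=cv2.cvtColor(im,cv2.COLOR_BGR2HSV)
    g=cv2.inRange(h,(105,150,50),(130,255,255)); _,lab,st,_=cv2.connectedComponentsWithStats(g)
    k=1+st[1:,4].argmax(); c=max(cv2.findContours((lab==k).astype('u1'),0,1)[0],key=cv2.contourArea)
    print(n,st[k]); obs.append((m,lab==k))
def sil(m,p):
    x,y,t=p;c,s=np.cos(t),np.sin(t)
    pts=[proj(m,[x+c*a-s*b,y+s*a+c*b,z]) for a in(-100,100) for b in(-70,70) for z in(0,40)]
    im=np.zeros((480*4,640*4),'u1'); cv2.fillConvexPoly(im,cv2.convexHull(np.round((np.array(pts)+.5)*4).astype(np.int32)),255)
    return cv2.resize(im,(640,480),interpolation=cv2.INTER_AREA)/255.
def f(p,o=obs): return sum(np.abs(sil(m,p)-l).sum() for m,l in o)
from scipy.optimize import minimize
for o in (obs,obs[:1],obs[1:]):
    r=minimize(f,[511,386,.08],args=(o,),method='Nelder-Mead',options=dict(initial_simplex=[[511,386,.08],[520,386,.08],[511,395,.08],[511,386,.0]])); print(r.x.round(3),r.fun)
E
```

```text
scene [ 463  246   79  107 6058]
side [ 275  130   71   44 2458]
[503.  388.2   0.1] 1670.321568627451
[500.3 387.4   0.1] 1236.321568627451
[504.6 390.9   0.1] 373.5294117647059
```

Emit:
{"api": "carry_out", "payload": {
  "slide": [
    [0,0,0.12],
    [0,0.02,0.24],
    [0,0.12,0.26],
    [0,0.26,0.26],
    [0,0.4,0.26],
    [0,0.54,0.26],
    [0,0.68,0.26],
    [0,0.82,0.26],
    [0.01,0.94,0.24],
    [0.01,1,0.24]
  ],
  "dr": [
    [0,0,0],
    [0,0,0],
    [0,0,0.02],
    [0,0,0.034],
    [0,0,0.034],
    [0,0,0.034],
    [0,0,0.034],
    [0,0,0.034],
    [0,0,0.034],
    [0,0,0.034]
  ],
  "gripper": [0,0,0,0,0,0,0,0,0,0]
}}

```text
clock: 9.37
eef_pos: [559.8, 355.8, 233.9]
eef_rot: [3.141, 0.001, 0.101]
wrist_force: [0.6, -0.6, -1.4]
finger_gap: 57.7
finger_force: 29.9
```

Emit:
{"api": "carry_out", "payload": {
  "slide": [
    [0,0.12,0],
    [0,0.168,-0.06],
    [0,0.168,-0.18],
    [0,0.168,-0.28],
    [0,0.168,-0.36],
    [0,0.168,-0.38],
    [0,0.168,-0.38],
    [0,0.168,-0.38]
  ],
  "dr": [
    [0,0,0],
    [0,0,0],
    [0,0,0],
    [0,0,0],
    [0,0,0],
    [0,0,0],
    [0,0,0],
    [0,0,0]
  ],
  "gripper": [0,0,0,0,0,0,0,0]
}}

```text
clock: 10.03
eef_pos: [560.5, 394.7, 139.9]
eef_rot: [3.141, 0.0, 0.099]
wrist_force: [0.1, -0.8, -0.5]
finger_gap: 57.4
finger_force: 30.0
```

```bash
python3 wt.py; python3 - <<'E'
from h import *
im,m=snap('wrist','w4')
E
```

```text
[560.57 394.6  140.    -0.09  -0.16  -0.41  57.71  10.26] 0.4331183051849621
35 148.1 40 142.9 45 138.1 50 133.7 55 129.4 seen 126
```

View pics/w4.png

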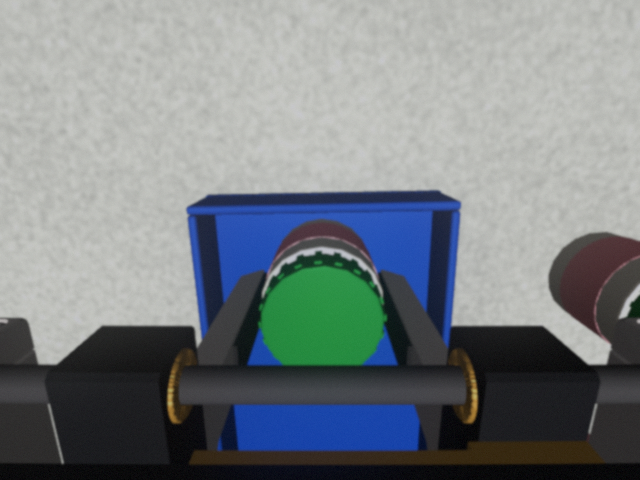

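Jar B is inside the tray with clear margins (tray walls at columns 195–455, jar at 260–385). Feeling down for the floor.

Emit:
{"api": "carry_out", "payload": {
  "slide": [
    [0,0,-0.01],
    [0,0,-0.02],
    [0,0,-0.02],
    [0,0,-0.02]
  ],
  "dr": [
    [0,0,0],
    [0,0,0],
    [0,0,0],
    [0,0,0]
  ],
  "gripper": [0,0,0,0]
}}

```text
clock: 10.82
eef_pos: [561.3, 394.8, 138.8]
eef_rot: [-3.141, -0.003, 0.099]
wrist_force: [-7.2, -7.4, 25.5]
finger_gap: 57.2
finger_force: 30.0
```

Emit:
{"api": "carry_out", "payload": {
  "slide": [
    [0,0,-0.01],
    [0,0,-0.02],
    [0,0,-0.02],
    [0,0,-0.02]
  ],
  "dr": [
    [0,0,0],
    [0,0,0],
    [0,0,0],
    [0,0,0]
  ],
  "gripper": [0,0,0,0]
}}

```text
clock: 11.15
eef_pos: [562.6, 394.8, 135.8]
eef_rot: [-3.14, -0.008, 0.099]
wrist_force: [-4.0, -9.6, 35.4]
finger_gap: 57.7
finger_force: 30.0
```

Emit:
{"api": "carry_out", "payload": {
  "slide": [
    [0,0,0.012],
    [0,0,0.024],
    [0,0,0.026],
    [0,0,0.026]
  ],
  "dr": [
    [0,0,0],
    [0,0,0],
    [0,0,0],
    [0,0,0]
  ],
  "gripper": [0,0,0,0]
}}

```text
clock: 11.48
eef_pos: [560.4, 394.7, 136.3]
eef_rot: [3.141, 0.0, 0.099]
wrist_force: [0.4, -0.3, 0.1]
finger_gap: 57.3
finger_force: 30.0
```

Emit:
{"api": "carry_out", "payload": {
  "slide": [
    [0,0,0],
    [0,0,0],
    [0,0,0],
    [0,0,0.1],
    [0,0,0.25],
    [0,0,0.38],
    [0.01,-0.13,0.38],
    [0.02,-0.28,0.38],
    [0.035,-0.43,0.38],
    [0.035,-0.58,0.38]
  ],
  "dr": [
    [0,0,0],
    [0,0,0],
    [0,0,0],
    [0,0,0],
    [0,0,0],
    [0,0,0],
    [0,0,0],
    [0,0,0],
    [0,0,0],
    [0,0,0]
  ],
  "gripper": [75,75,75,75,75,75,100,100,100,100]
}}

```text
clock: 12.32
eef_pos: [569.3, 248.1, 231.6]
eef_rot: [3.142, -0.0, 0.099]
wrist_force: [1.7, 0.0, 0.1]
finger_gap: 92.5
finger_force: 0.0
```

Emit:
{"api": "carry_out", "payload": {
  "slide": [
    [0,-0.124,0],
    [0,-0.124,-0.1],
    [0,-0.124,-0.24],
    [0,-0.124,-0.36],
    [0,-0.124,-0.42],
    [0,-0.124,-0.44],
    [0,-0.124,-0.44],
    [0,-0.124,-0.44]
  ],
  "dr": [
    [0,0,0],
    [0,0,0],
    [0,0,0],
    [0,0,0],
    [0,0,0],
    [0,0,0],
    [0,0,0],
    [0,0,0]
  ],
  "gripper": [100,100,100,100,100,100,100,100]
}}

```text
clock: 12.98
eef_pos: [569.7, 218.9, 122.6]
eef_rot: [-3.141, -0.001, 0.099]
wrist_force: [0.2, 0.5, 0.9]
finger_gap: 93.9
finger_force: 0.0
```

```bash
python3 - <<'E'
from h import *
snap('side','s5');s=read_state();print(s['eef_pos'],s['wrist_force'])
E
```

```text
[569.88342979 218.92340883 123.11338614] [0.16541317 0.21700397 0.71919433]
```

Emit:
{"api": "carry_out", "payload": {
  "slide": [
    [0,0,0],
    [0,0,0],
    [0,0,0],
    [0,0,0],
    [0,0,0]
  ],
  "dr": [
    [0,0,0],
    [0,0,0],
    [0,0,0],
    [0,0,0],
    [0,0,0]
  ],
  "gripper": [40,0,0,0,0],
  "newtons": 30
}}

```text
clock: 13.45
eef_pos: [569.4, 218.7, 121.9]
eef_rot: [-3.142, -0.0, 0.099]
wrist_force: [-1.0, -0.2, -0.0]
finger_gap: 64.3
finger_force: 0.0
```

Emit:
{"api": "carry_out", "payload": {
  "slide": [
    [0,0,0.03],
    [0,0,0.1],
    [0,0,0.18],
    [0,0,0.22],
    [0,0,0.22],
    [0,0,0.22]
  ],
  "dr": [
    [0,0,0],
    [0,0,0],
    [0,0,0],
    [0,0,0],
    [0,0,0],
    [0,0,0]
  ],
  "gripper": [0,0,0,0,0,0]
}}

```text
clock: 13.95
eef_pos: [569.3, 218.7, 176.7]
eef_rot: [-3.141, -0.001, 0.099]
wrist_force: [-0.5, 0.2, -1.6]
finger_gap: 57.9
finger_force: 29.9
```

```bash
python3 wt.py
```

```text
[569.06 218.57 175.68   0.41  -0.22  -0.7   57.8   14.17] 0.4377561036304161
35 147.9 40 142.8 45 138.0 50 133.5 55 129.3 seen 135
```

D is empty too (−0.7 N). The fingers need about 7 rows to close, so earlier lifts began before the grip, which explains the offset. D goes in the tray.

Emit:
{"api": "carry_out", "payload": {
  "slide": [
    [0,0,0.12],
    [-0.02,0.03,0.22],
    [-0.1,0.15,0.24],
    [-0.18,0.27,0.24],
    [-0.27,0.39,0.24],
    [-0.36,0.52,0.24],
    [-0.44,0.64,0.22],
    [-0.46,0.66,0.1],
    [-0.46,0.66,-0.04],
    [-0.46,0.66,-0.12]
  ],
  "dr": [
    [0,0,0],
    [0,0,0],
    [0,0,0],
    [0,0,0],
    [0,0,0],
    [0,0,0],
    [0,0,0],
    [0,0,0],
    [0,0,0],
    [0,0,0]
  ],
  "gripper": [0,0,0,0,0,0,0,0,0,0]
}}

```text
clock: 15.18
eef_pos: [452.8, 383.9, 143.5]
eef_rot: [3.14, 0.002, 0.101]
wrist_force: [0.5, -0.5, -1.2]
finger_gap: 57.7
finger_force: 29.9
```

Emit:
{"api": "carry_out", "payload": {
  "slide": [
    [0,0,0],
    [0,0,-0.008],
    [0,0,-0.016],
    [0,0,-0.024],
    [0,0,-0.024]
  ],
  "dr": [
    [0,0,0],
    [0,0,0],
    [0,0,0],
    [0,0,0],
    [0,0,0]
  ],
  "gripper": [0,0,0,0,0]
}}

```text
clock: 15.6
eef_pos: [454.7, 383.7, 141.6]
eef_rot: [-3.141, -0.001, 0.099]
wrist_force: [0.7, -0.5, -0.1]
finger_gap: 57.8
finger_force: 29.9
```

Emit:
{"api": "carry_out", "payload": {
  "slide": [
    [0,0,-0.008],
    [0,0,-0.016],
    [0,0,-0.016]
  ],
  "dr": [
    [0,0,0],
    [0,0,0],
    [0,0,0]
  ],
  "gripper": [0,0,0]
}}

```text
clock: 15.85
eef_pos: [454.3, 383.6, 136.5]
eef_rot: [3.142, 0.0, 0.099]
wrist_force: [0.7, -0.3, -0.9]
finger_gap: 57.9
finger_force: 29.9
```

Emit:
{"api": "carry_out", "payload": {
  "slide": [
    [0,0,-0.008],
    [0,0,-0.016],
    [0,0,-0.016]
  ],
  "dr": [
    [0,0,0],
    [0,0,0],
    [0,0,0]
  ],
  "gripper": [0,0,0]
}}

```text
clock: 16.1
eef_pos: [454.2, 383.6, 132.2]
eef_rot: [3.141, 0.0, 0.099]
wrist_force: [-0.3, -0.7, -0.7]
finger_gap: 58.0
finger_force: 29.9
```

Emit:
{"api": "carry_out", "payload": {
  "slide": [
    [0,0,-0.006],
    [0,0,-0.012],
    [0,0,-0.012]
  ],
  "dr": [
    [0,0,0],
    [0,0,0],
    [0,0,0]
  ],
  "gripper": [0,0,0]
}}

```text
clock: 16.35
eef_pos: [454.6, 384.0, 130.5]
eef_rot: [-3.141, -0.001, 0.099]
wrist_force: [-1.1, 1.4, 6.0]
finger_gap: 57.4
finger_force: 29.9
```

Emit:
{"api": "carry_out", "payload": {
  "slide": [
    [0,0,0.004],
    [0,0,0.004],
    [0,0,0.004],
    [0,0,0.1],
    [0,0,0.25],
    [0,0,0.36],
    [0,-0.12,0.36],
    [-0.01,-0.27,0.36],
    [-0.03,-0.42,0.36],
    [-0.03,-0.56,0.34]
  ],
  "dr": [
    [0,0,0],
    [0,0,0],
    [0,0,0],
    [0,0,0],
    [0,0,0],
    [0,0,0],
    [0,0,0],
    [0,0,0],
    [0,0,0],
    [0,0,0]
  ],
  "gripper": [75,75,75,75,75,75,100,100,100,100]
}}

```text
clock: 17.18
eef_pos: [446.1, 242.1, 215.1]
eef_rot: [-3.141, -0.001, 0.1]
wrist_force: [1.4, 0.6, -0.1]
finger_gap: 92.4
finger_force: 0.0
```

Emit:
{"api": "carry_out", "payload": {
  "slide": [
    [0,-0.07,-0.02],
    [0,-0.07,-0.14],
    [0,-0.07,-0.26],
    [0,-0.07,-0.34],
    [0,-0.07,-0.36],
    [0,-0.07,-0.37],
    [0,-0.07,-0.37]
  ],
  "dr": [
    [0,0,0],
    [0,0,0],
    [0,0,0],
    [0,0,0],
    [0,0,0],
    [0,0,0],
    [0,0,0]
  ],
  "gripper": [100,100,100,100,100,100,100]
}}

```text
clock: 17.77
eef_pos: [447.1, 226.3, 122.6]
eef_rot: [-3.141, -0.0, 0.099]
wrist_force: [-0.5, -0.4, 0.5]
finger_gap: 94.0
finger_force: 0.0
```

Emit:
{"api": "carry_out", "payload": {
  "slide": [
    [0,0,0],
    [0,0,0],
    [0,0,0],
    [0,0,0],
    [0,0,0],
    [0,0,0],
    [0,0,0],
    [0,0,0]
  ],
  "dr": [
    [0,0,0],
    [0,0,0],
    [0,0,0],
    [0,0,0],
    [0,0,0],
    [0,0,0],
    [0,0,0],
    [0,0,0]
  ],
  "gripper": [0,0,0,0,0,0,0,0],
  "newtons": 30
}}

```text
clock: 18.43
eef_pos: [447.0, 226.4, 122.5]
eef_rot: [-3.141, -0.001, 0.099]
wrist_force: [-0.8, 2.7, 6.2]
finger_gap: 57.3
finger_force: 30.0
```

Emit:
{"api": "carry_out", "payload": {
  "slide": [
    [0,0,0.03],
    [0,0,0.1],
    [0,0,0.2],
    [0,0,0.32],
    [0,0,0.4],
    [0,0,0.44],
    [0,0,0.44]
  ],
  "dr": [
    [0,0,0],
    [0,0,0],
    [0,0,0],
    [0,0,0],
    [0,0,0],
    [0,0,0],
    [0,0,0]
  ],
  "gripper": [0,0,0,0,0,0,0]
}}

```text
clock: 19.02
eef_pos: [447.2, 226.2, 233.9]
eef_rot: [-3.141, -0.003, 0.099]
wrist_force: [-0.4, 0.8, -2.8]
finger_gap: 57.8
finger_force: 30.0
```

```bash
python3 wt.py; python3 -c "
from h import *
snap('side','s6')"
```

```text
[446.47 225.96 230.82  -0.06   0.15  -2.93  57.56  19.24] 0.40354005296657713
35 147.9 40 142.7 45 138.0 50 133.5 55 129.3 seen 138
```

C weighs about 295 g, so it is full. It goes to the drawer, routed around the bottle.

Emit:
{"api": "carry_out", "payload": {
  "slide": [
    [0.08,0,0.06],
    [0.2,-0.06,0.1],
    [0.32,-0.14,0.1],
    [0.43,-0.24,0.1],
    [0.46,-0.38,0.1],
    [0.46,-0.52,0.1],
    [0.46,-0.66,0.1],
    [0.46,-0.8,0.1],
    [0.46,-0.9,0.1],
    [0.46,-1,0.1]
  ],
  "dr": [
    [0,0,0],
    [0,0,0],
    [0,0,0],
    [0,0,-0.01],
    [0,0,-0.03],
    [0,0,-0.05],
    [0,0,-0.07],
    [0,0,-0.09],
    [0,0,-0.094],
    [0,0,-0.094]
  ],
  "gripper": [0,0,0,0,0,0,0,0,0,0]
}}

```text
clock: 20.3
eef_pos: [561.6, -25.6, 256.8]
eef_rot: [3.141, 0.0, -0.495]
wrist_force: [0.2, 0.1, -3.1]
finger_gap: 57.7
finger_force: 30.0
```

Emit:
{"api": "carry_out", "payload": {
  "slide": [
    [0,-0.14,0],
    [0,-0.28,0],
    [0,-0.42,0],
    [-0.01,-0.56,0],
    [-0.03,-0.68,0],
    [-0.03,-0.76,0],
    [-0.03,-0.79,0],
    [-0.03,-0.79,0]
  ],
  "dr": [
    [0,0,0],
    [0,0,0],
    [0,0,0],
    [0,0,0],
    [0,0,0],
    [0,0,0],
    [0,0,0],
    [0,0,0]
  ],
  "gripper": [0,0,0,0,0,0,0,0]
}}

```text
clock: 20.97
eef_pos: [554.1, -222.6, 256.6]
eef_rot: [3.142, 0.001, -0.494]
wrist_force: [0.2, 0.3, -2.4]
finger_gap: 57.5
finger_force: 30.0
```

Emit:
{"api": "carry_out", "payload": {
  "slide": [
    [0,0,-0.1],
    [0,0,-0.22],
    [0,0,-0.34],
    [0,0,-0.42],
    [0,0,-0.43],
    [0,0,-0.44],
    [0,0,-0.44]
  ],
  "dr": [
    [0,0,0],
    [0,0,0],
    [0,0,0],
    [0,0,0],
    [0,0,0],
    [0,0,0],
    [0,0,0]
  ],
  "gripper": [0,0,0,0,0,0,0]
}}

```text
clock: 21.55
eef_pos: [554.9, -220.8, 148.1]
eef_rot: [-3.141, -0.001, -0.491]
wrist_force: [0.3, 0.5, -3.4]
finger_gap: 57.6
finger_force: 30.0
```

Emit:
{"api": "carry_out", "payload": {
  "slide": [
    [0,0,-0.006],
    [0,0,-0.012],
    [0,0,-0.012]
  ],
  "dr": [
    [0,0,0],
    [0,0,0],
    [0,0,0]
  ],
  "gripper": [0,0,0]
}}

```text
clock: 21.8
eef_pos: [554.5, -221.3, 144.9]
eef_rot: [-3.142, -0.001, -0.492]
wrist_force: [-0.2, 0.4, -2.8]
finger_gap: 57.5
finger_force: 30.0
```

Emit:
{"api": "carry_out", "payload": {
  "slide": [
    [0,0,-0.006],
    [0,0,-0.008],
    [0,0,-0.008]
  ],
  "dr": [
    [0,0,0],
    [0,0,0],
    [0,0,0]
  ],
  "gripper": [0,0,0]
}}

```text
clock: 22.05
eef_pos: [554.5, -221.4, 142.5]
eef_rot: [-3.142, -0.001, -0.492]
wrist_force: [0.1, 0.5, 0.1]
finger_gap: 57.8
finger_force: 30.0
```

Emit:
{"api": "carry_out", "payload": {
  "slide": [
    [0,0,0.004],
    [0,0,0.004],
    [0,0,0.004],
    [0,0,0.06],
    [0,0,0.2],
    [0,0,0.34],
    [-0.06,-0.01,0.42],
    [-0.2,-0.03,0.42],
    [-0.34,-0.05,0.42],
    [-0.48,-0.07,0.42]
  ],
  "dr": [
    [0,0,0],
    [0,0,0],
    [0,0,0],
    [0,0,0],
    [0,0,0],
    [0,0,0],
    [0,0,0],
    [0,0,0],
    [0,0,0],
    [0,0,0]
  ],
  "gripper": [75,75,75,75,75,75,75,0,0,0]
}}

```text
clock: 22.88
eef_pos: [432.9, -238.7, 247.3]
eef_rot: [3.141, -0.001, -0.491]
wrist_force: [0.3, -0.5, -0.1]
finger_gap: 54.2
finger_force: 0.0
```

Emit:
{"api": "carry_out", "payload": {
  "slide": [
    [-0.06,-0.014,0],
    [-0.06,-0.014,0],
    [-0.06,-0.014,0]
  ],
  "dr": [
    [0,0,0],
    [0,0,0],
    [0,0,0]
  ],
  "gripper": [0,0,0]
}}

```text
clock: 23.13
eef_pos: [419.2, -242.6, 247.7]
eef_rot: [3.142, -0.001, -0.493]
wrist_force: [0.3, -0.1, 0.7]
finger_gap: 34.0
finger_force: 0.0
```

```bash
python3 - <<'E'
from h import *
s=read_state();print(s['eef_pos'],s['eef_rot'],s['finger_gap'])
im,m=snap('wrist','w7'); json.dump({k:np.asarray(v).tolist() for k,v in m.items()},open('w7.json','w'))
E
```

```text
[ 419.20246317 -242.63156351  247.70115821] [ 3.14156473e+00 -1.19389130e-03 -4.92828766e-01] 33.98311275352775
```

View pics/w7.png

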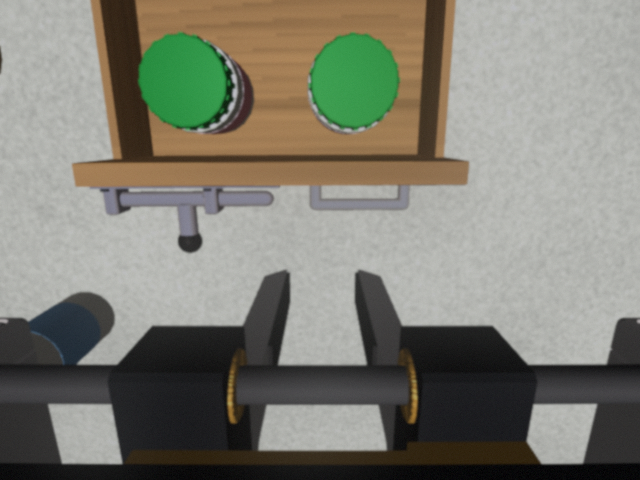

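Both full jars stand upright in the drawer, lids at (184,82) and (354,82). Lowering the closed fingers in front of the bare face.

Emit:
{"api": "carry_out", "payload": {
  "slide": [
    [0,0,-0.1],
    [0,0,-0.22],
    [0,0,-0.3],
    [0,0,-0.33],
    [0.03,-0.016,-0.33],
    [0.07,-0.037,-0.33],
    [0.11,-0.058,-0.33],
    [0.14,-0.074,-0.33],
    [0.17,-0.09,-0.33]
  ],
  "dr": [
    [0,0,0],
    [0,0,0],
    [0,0,0],
    [0,0,0],
    [0,0,0],
    [0,0,0],
    [0,0,0],
    [0,0,0],
    [0,0,0]
  ],
  "gripper": [0,0,0,0,0,0,0,0,0]
}}

```text
clock: 23.93
eef_pos: [463.1, -265.3, 165.7]
eef_rot: [3.141, -0.001, -0.491]
wrist_force: [-1.6, 1.4, 1.7]
finger_gap: 0.3
finger_force: 1.1
```

```bash
python3 - <<'E'
from h import *
np.set_printoptions(precision=1,suppress=True)
m=json.load(open('w7.json')); a,b=atz(m,75,186,112),atz(m,468,184,112)
th=np.arctan2(*(a-b)[:2]); X=np.array([np.cos(th),-np.sin(th),0]);Y=np.array([np.sin(th),np.cos(th),0]);c=(a+b)/2
print(c,np.degrees(th),np.linalg.norm(a-b)); p=atz(m,190,241,90)-c; print('ball',p@X,p@Y)
s=read_state(); q=s['eef_pos']-c; print(s['eef_pos'],q@X,q@Y,s['wrist_force'])
E
```

```text
[ 476.7 -238.3  112. ] 28.000334153590742 234.52300733026917
ball -40.6677092175311 59.88585414189167
[ 463.1 -265.3  165.7] 0.6693123531755081 -30.22089018658384 [-1.6  1.4  1.7]
```

Emit:
{"api": "carry_out", "payload": {
  "slide": [
    [0.03,-0.016,0],
    [0.07,-0.037,0],
    [0.11,-0.058,0],
    [0.15,-0.08,0],
    [0.19,-0.101,0],
    [0.23,-0.122,0],
    [0.27,-0.144,0],
    [0.31,-0.165,0],
    [0.35,-0.186,0],
    [0.389,-0.207,0]
  ],
  "dr": [
    [0,0,0],
    [0,0,0],
    [0,0,0],
    [0,0,0],
    [0,0,0],
    [0,0,0],
    [0,0,0],
    [0,0,0],
    [0,0,0],
    [0,0,0]
  ],
  "gripper": [0,0,0,0,0,0,0,0,0,0]
}}

```text
clock: 24.77
eef_pos: [560.0, -317.0, 165.0]
eef_rot: [-3.142, -0.0, -0.492]
wrist_force: [-1.1, 1.1, 1.4]
finger_gap: 0.4
finger_force: 1.0
```

Emit:
{"api": "carry_out", "payload": {
  "slide": [
    [0.03,-0.016,0],
    [0.055,-0.029,0],
    [0.075,-0.04,0],
    [0.09,-0.048,0],
    [0.106,-0.056,0],
    [0.12,-0.064,0],
    [0.12,-0.064,0]
  ],
  "dr": [
    [0,0,0],
    [0,0,0],
    [0,0,0],
    [0,0,0],
    [0,0,0],
    [0,0,0],
    [0,0,0]
  ],
  "gripper": [0,0,0,0,0,0,0]
}}

```text
clock: 25.35
eef_pos: [589.5, -332.8, 164.6]
eef_rot: [-3.142, -0.0, -0.492]
wrist_force: [-0.1, -0.4, -0.5]
finger_gap: 0.6
finger_force: 0.0
```

Emit:
{"api": "carry_out", "payload": {
  "slide": [
    [0.0071,-0.0038,0],
    [0.0142,-0.0075,0],
    [0.0212,-0.0113,0],
    [0.0283,-0.015,0],
    [0.0283,-0.015,0]
  ],
  "dr": [
    [0,0,0],
    [0,0,0],
    [0,0,0],
    [0,0,0],
    [0,0,0]
  ],
  "gripper": [0,0,0,0,0]
}}

```text
clock: 25.77
eef_pos: [596.3, -336.4, 164.6]
eef_rot: [-3.142, 0.0, -0.492]
wrist_force: [-0.2, 0.2, 0.5]
finger_gap: 0.7
finger_force: 0.0
```

Emit:
{"api": "carry_out", "payload": {
  "slide": [
    [0.0035,-0.0019,0],
    [0.0071,-0.0038,0],
    [0.0106,-0.0056,0],
    [0.0106,-0.0056,0]
  ],
  "dr": [
    [0,0,0],
    [0,0,0],
    [0,0,0],
    [0,0,0]
  ],
  "gripper": [0,0,0,0]
}}

```text
clock: 26.1
eef_pos: [596.8, -336.7, 164.6]
eef_rot: [-3.141, 0.009, -0.492]
wrist_force: [-29.6, 15.8, 14.3]
finger_gap: 0.3
finger_force: 17.0
```

Drawer reached its stop (33 N at TCP travel of about 160 mm). Backing off and looking.

Emit:
{"api": "carry_out", "payload": {
  "slide": [
    [-0.02,0.011,0],
    [-0.06,0.032,0],
    [-0.11,0.058,0.02],
    [-0.16,0.085,0.1],
    [-0.21,0.112,0.2],
    [-0.25,0.133,0.3],
    [-0.25,0.133,0.34],
    [-0.25,0.133,0.34],
    [-0.25,0.133,0.34]
  ],
  "dr": [
    [0,0,0],
    [0,0,0],
    [0,0,0],
    [0,0,0],
    [0,0,0],
    [0,0,0],
    [0,0,0],
    [0,0,0],
    [0,0,0]
  ],
  "gripper": [0,0,0,0,0,0,0,0,0]
}}

```text
clock: 26.85
eef_pos: [536.7, -304.7, 249.3]
eef_rot: [3.142, -0.001, -0.492]
wrist_force: [0.1, 0.5, -0.6]
finger_gap: 0.5
finger_force: 0.0
```

```bash
python3 - <<'E'
from h import *
s=read_state();print(s['eef_pos'],s['eef_rot'],s['wrist_force'])
im,m=snap('wrist','w8'); json.dump({k:np.asarray(v).tolist() for k,v in m.items()},open('w8.json','w'))
E
```

```text
[ 536.65592448 -304.68570003  249.25131328] [ 3.14158604e+00 -6.55627430e-04 -4.91744419e-01] [ 0.05249439  0.47769542 -0.59784017]
```

View pics/w8.png

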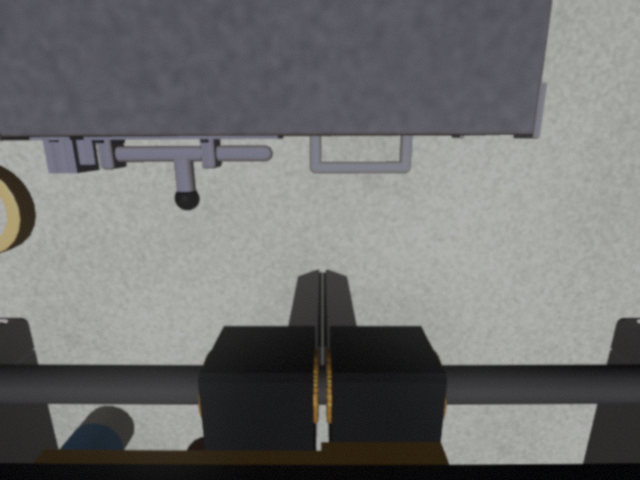

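The drawer is shut: no wood shows below the chest's front edge (row 136). The knob ball is at (187,199), the keeper at (62,155), and the rod tip is just short of the keeper. Computing the knob position relative to the tool.

```bash
python3 - <<'E'
from h import *
np.set_printoptions(precision=1,suppress=True)
m=json.load(open('w8.json')); th=np.radians(28)
X=np.array([np.cos(th),-np.sin(th),0]);Y=np.array([np.sin(th),np.cos(th),0])
ball=atz(m,187,199,90); fr=atz(m,320,136,128); q=read_state()['eef_pos']
f0=np.array([476.7,-238.3,0])
for n,p in dict(ball=ball,chestfront=fr).items(): print(n,p,'rel face0',(p-f0)@X,(p-f0)@Y,'rel tcp',(p-q)@X,(p-q)@Y)
face=ball+40.7*X; fc=face-((face-f0)@Y)*Y
for x,y in((-34,28),(-34,65),(-34,75)): 
    p=fc+x*X+y*Y; print((x,y),p,(p-q),(p-q)/250)
print('Y per mm',Y/250)
E
```

```text
ball [ 611.4 -241.9   90. ] rel face0 120.65537413046395 60.02659711137077 rel tcp 36.75632459462936 90.49797682666318
chestfront [ 605.  -339.3  128. ] rel face0 160.65833782083354 -28.937124323389682 rel tcp 76.75928828499892 1.5342553919027395
(-34, 28) [ 602.3 -273.4   90. ] [  65.8   31.2 -158.2] [ 0.3  0.1 -0.6]
(-34, 65) [ 619.7 -240.7   90. ] [  83.2   63.9 -158.2] [ 0.3  0.3 -0.6]
(-34, 75) [ 624.4 -231.9   90. ] [  87.9   72.7 -158.2] [ 0.4  0.3 -0.6]
Y per mm [0. 0. 0.]
```

Emit:
{"api": "carry_out", "payload": {
  "slide": [
    [0.08,0.04,0],
    [0.16,0.08,0],
    [0.24,0.115,0],
    [0.263,0.125,-0.05],
    [0.263,0.125,-0.15],
    [0.263,0.125,-0.25],
    [0.263,0.125,-0.295],
    [0.263,0.125,-0.295],
    [0.263,0.125,-0.295]
  ],
  "dr": [
    [0,0,0],
    [0,0,0],
    [0,0,0],
    [0,0,0],
    [0,0,0],
    [0,0,0],
    [0,0,0],
    [0,0,0],
    [0,0,0]
  ],
  "gripper": [0,0,0,0,0,0,0,0,0]
}}

```text
clock: 27.65
eef_pos: [601.8, -273.5, 175.2]
eef_rot: [3.142, 0.001, -0.492]
wrist_force: [0.3, -0.5, 0.3]
finger_gap: 0.2
finger_force: 0.0
```

Emit:
{"api": "carry_out", "payload": {
  "slide": [
    [0.0075,0.0141,0],
    [0.015,0.0283,0],
    [0.0225,0.0424,0],
    [0.03,0.0565,0],
    [0.0376,0.0706,0],
    [0.0376,0.0706,0]
  ],
  "dr": [
    [0,0,0],
    [0,0,0],
    [0,0,0],
    [0,0,0],
    [0,0,0],
    [0,0,0]
  ],
  "gripper": [0,0,0,0,0,0]
}}

```text
clock: 28.15
eef_pos: [611.9, -254.9, 176.3]
eef_rot: [-3.142, -0.001, -0.491]
wrist_force: [0.1, 0.2, -0.3]
finger_gap: 0.5
finger_force: 0.0
```

Emit:
{"api": "carry_out", "payload": {
  "slide": [
    [0.0075,0.0141,0],
    [0.015,0.0283,0],
    [0.0225,0.0424,0],
    [0.03,0.0565,0],
    [0.0376,0.0706,0],
    [0.0376,0.0706,0]
  ],
  "dr": [
    [0,0,0],
    [0,0,0],
    [0,0,0],
    [0,0,0],
    [0,0,0],
    [0,0,0]
  ],
  "gripper": [0,0,0,0,0,0]
}}

```text
clock: 28.65
eef_pos: [621.2, -237.2, 175.8]
eef_rot: [-3.141, 0.0, -0.491]
wrist_force: [0.4, -0.3, 0.2]
finger_gap: 0.4
finger_force: 0.0
```

```bash
python3 - <<'E'
from h import *
np.set_printoptions(precision=2,suppress=True)
s=read_state();print(s['eef_pos'],s['wrist_force'],s['moment'])
th=np.radians(28);Y=np.array([np.sin(th),np.cos(th),0]);X=np.array([np.cos(th),-np.sin(th),0])
q=s['eef_pos']-[476.7,-238.3,0];print(q@X,q@Y)
im,m=snap('wrist','w9'); g=im.mean(2)
# dark ball: track along predicted image line for bolt travel
B=np.array([611.4,-241.9,90])
for t in (0,10,20,30,34): print(t,proj(m,B+t*Y))
a=proj(m,B+10*Y)
mk=(g<45).astype('u1'); n,l,st,c=cv2.connectedComponentsWithStats(mk)
for k in range(1,n):
    if 40<st[k,4]<3000: print(st[k],c[k])
E
```

```text
[ 621.21 -237.15  175.85] [ 0.4  -0.25  0.19] [-0.02 -0.02  0.03]
127.0583343117334 68.85636709331186
0 [341.11 306.83]
10 [321.21 306.89]
20 [301.3  306.94]
30 [281.4  306.98]
34 [273.45 307.  ]
[317 295   4  52 113] [318.91 326.06]
[324 298   4  49 107] [325.16 327.17]
[268 301  24  20 290] [279.36 311.09]
[318 362   8  13  61] [321.89 368.8 ]
[  0 364  56   9 291] [ 20.51 367.36]
```

Emit:
{"api": "carry_out", "payload": {
  "slide": [
    [0.0038,0.007,0],
    [0.0056,0.0106,0],
    [0.0075,0.0141,0],
    [0.0075,0.0141,0]
  ],
  "dr": [
    [0,0,0],
    [0,0,0],
    [0,0,0],
    [0,0,0]
  ],
  "gripper": [0,0,0,0]
}}

```text
clock: 29.03
eef_pos: [622.6, -234.6, 175.7]
eef_rot: [3.141, 0.0, -0.492]
wrist_force: [-0.1, -2.6, -0.5]
finger_gap: 0.7
finger_force: 1.4
```

Emit:
{"api": "carry_out", "payload": {
  "slide": [
    [0.0019,0.0035,0],
    [0.0038,0.007,0],
    [0.0056,0.0106,0],
    [0.0056,0.0106,0]
  ],
  "dr": [
    [0,0,0],
    [0,0,0],
    [0,0,0],
    [0,0,0]
  ],
  "gripper": [0,0,0,0]
}}

```text
clock: 29.37
eef_pos: [623.1, -233.7, 175.6]
eef_rot: [3.138, 0.001, -0.493]
wrist_force: [-8.6, -14.5, -0.5]
finger_gap: 0.0
finger_force: 8.1
```

Emit:
{"api": "carry_out", "payload": {
  "slide": [
    [0.0019,0.0035,0],
    [0.0019,0.0035,0],
    [0.0019,0.0035,0]
  ],
  "dr": [
    [0,0,0],
    [0,0,0],
    [0,0,0]
  ],
  "gripper": [0,0,0]
}}

```text
clock: 29.62
eef_pos: [623.3, -233.5, 175.6]
eef_rot: [3.137, 0.001, -0.493]
wrist_force: [-11.0, -17.4, -0.7]
finger_gap: 0.5
finger_force: 10.3
```

Emit:
{"api": "carry_out", "payload": {
  "slide": [
    [-0.01,-0.02,0],
    [-0.04,-0.05,0],
    [-0.08,-0.06,0.05],
    [-0.12,-0.07,0.15],
    [-0.2,-0.07,0.25],
    [-0.28,-0.06,0.3],
    [-0.35,-0.06,0.3],
    [-0.35,-0.06,0.3],
    [-0.35,-0.06,0.3]
  ],
  "dr": [
    [0,0,0],
    [0,0,0],
    [0,0,0],
    [0,0,0],
    [0,0,0],
    [0,0,0],
    [0,0,0],
    [0,0,0],
    [0,0,0]
  ],
  "gripper": [0,0,0,0,0,0,0,0,0]
}}

```text
clock: 30.37
eef_pos: [536.7, -246.0, 251.4]
eef_rot: [-3.141, -0.001, -0.492]
wrist_force: [0.9, -1.0, -0.7]
finger_gap: 0.5
finger_force: 0.0
```

```bash
python3 - <<'E'
from h import *
np.set_printoptions(precision=1,suppress=True)
s=read_state();print(s['eef_pos'],s['wrist_force'])
th=np.radians(28);Y=np.array([np.sin(th),np.cos(th),0]);X=np.array([np.cos(th),-np.sin(th),0])
im,m=snap('wrist','w10'); g=im.mean(2)
B=np.array([611.4,-241.9,90])
for t in (0,34): print(t,proj(m,B+t*Y))
n,l,st,c=cv2.connectedComponentsWithStats((g<45).astype('u1'))
for k in range(1,n):
    if 40<st[k,4]<3000:
        p=atz(m,*c[k],90)-B; print(st[k],c[k],'dX,dY',p@X,p@Y)
# scene checks: lids & bystanders
for nme in('side','scene'):
    ms=camera_model(nme); im2,_=snap(nme,nme+'9'); h=cv2.cvtColor(im2,cv2.COLOR_RGB2HSV)
    gm=cv2.inRange(h,(50,120,60),(80,255,255)); n,l,st,c=cv2.connectedComponentsWithStats(gm)
    for k in range(1,n):
        if st[k,4]>80: print(nme,st[k],c[k],atz(ms,*c[k],80))
    im0=cv2.imread(f'pics/{nme}0.png')[:,:,::-1]
    d=(np.abs(im0.astype(int)-im2).max(2)>45).astype('u1'); d=cv2.morphologyEx(d,cv2.MORPH_OPEN,np.ones((3,3),'u1'))
    n,l,st,c=cv2.connectedComponentsWithStats(d)
    print('changed',[(tuple(st[k])) for k in range(1,n) if st[k,4]>25])
E
```

```text
[ 536.7 -246.   251.4] [ 0.9 -1.  -0.7]
0 [263.5 156.5]
34 [211.4 156.7]
[ 91  81 204  19 682] [168.8  85.4] dX,dY 43.66604425230534 57.07296671230977
[299  81  43   1  43] [320.  81.] dX,dY 45.67446602963437 -37.08193723397307
[408  80  51   2  52] [433.4  81. ] dX,dY 45.48347532742044 -107.45346737768352
[192  91  89  10 675] [235.   95.3] dX,dY 37.598645023388826 16.173508448296868
[157 121  13   5  47] [163.  123.5] dX,dY 20.959780627057395 63.33599679118816
[ 40 131  46  83 721] [ 72.5 169.1] dX,dY -7.432193110043016 126.64811407966238
[  0 144  38  67 736] [  9.4 180.2] dX,dY -14.479862021833469 170.52609813951284
[203 148  22  19 340] [213.6 156.7] dX,dY 0.027613851642360743 32.59214487206787
side [318 129  19  13 175] [327.2 134.8] [558.5 396.2  80. ]
side [283 132  19  12 175] [291.9 137.6] [455.4 386.1  80. ]
side [ 366  186   42   32 1013] [386.4 201.4] [706.2 128.1  80. ]
changed [(np.int32(165), np.int32(14), np.int32(35), np.int32(17), np.int32(242)), (np.int32(128), np.int32(72), np.int32(253), np.int32(335), np.int32(25841)), (np.int32(0), np.int32(76), np.int32(16), 
[... 1459 characters left out ...]
nt32(6), np.int32(33)), (np.int32(420), np.int32(223), np.int32(32), np.int32(41), np.int32(927)), (np.int32(292), np.int32(233), np.int32(27), np.int32(26), np.int32(567)), (np.int32(348), np.int32(247), np.int32(28), np.int32(26), np.int32(596)), (np.int32(492), np.int32(250), np.int32(37), np.int32(42), np.int32(1070)), (np.int32(293), np.int32(256), np.int32(27), np.int32(18), np.int32(333)), (np.int32(346), np.int32(270), np.int32(28), np.int32(18), np.int32(332)), (np.int32(402), np.int32(270), np.int32(29), np.int32(28), np.int32(634)), (np.int32(398), np.int32(291), np.int32(29), np.int32(21), np.int32(343)), (np.int32(484), np.int32(295), np.int32(39), np.int32(42), np.int32(1147))]
```

Checks pass. The bolt travelled 32.6 mm to a hard stop and the drawer has not moved. The tray lids agree in both views, and nothing changed around the other objects. Handing in.

```bash
python3 -c "
from cell import *
print(sign_off())"
```

```text
the job is handed in; nothing more can be done
None
```

The job is handed in at about 31 s on the clock: the two full jars stand in the shut drawer, its bolt is pushed home to a hard stop, the two empties stand upright in the blue tray, and before-and-after pictures show the other things unmoved.

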